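Empty the catch tray, then jack it up and hold it

TASK

Collect the two finished fittings from the deburring unit's catch tray into the grey tote. Then set the small lever jack on the bench with its saddle centred under the round ring-marked lift lug on the tray's front edge, pump the handle fully down once and let it come all the way up again, then press it fully down a second time and finish holding it down, so that the jack alone keeps the tray raised; do not let go at the end. Leave everything else on the bench where it is.

Things in the scene. Friction and masses are not known exactly. Their poses are not given: they have to be found in the camera images.
- machine: Deburring unit fixed to the bench: blue housing, 240 mm deep, 320 mm wide (its y), 165 mm high (235 mm at the back), standing from 10 mm to 250 mm on the +x side of its origin. Origin on the bench under the tray's hinge line; its -x axis points from the housing out over the steel catch tray, its y runs along the tray's front edge.
- tray_floor (a point): Centre of the top of the catch tray's floor, 111 mm above the bench, 100 mm in front of the hinge. The tray is 170 mm (machine x) by 220 mm (machine y), walls 3 mm thick, rim 121 mm above the bench; the space below it is empty. A small plain rectangular pull tab 50 mm wide sticks 15 mm out of its front edge at machine y +60 mm: not a lift point.
- lift_pad (a point): Centre of the flat underside of the lift lug: a round-ended steel tongue, 44 mm wide, 8 mm thick, with a raised ring mark on its top, sticking out 49 mm from the tray's front edge. The point is 27 mm outside that edge, at machine x -212 mm, y -40 mm, 105 mm above the bench while the tray is down. Axes as the tray's.
- tray (a joint): Hinge angle of the catch tray, rad: 0 resting level, positive with its front edge raised; it falls back by its own weight (about 5 N at the lift lug). One full stroke of the jack raises it to about 0.07.
- fitting_round: Finished steel fitting standing in the tray: round flange 42 mm diameter, 12 mm thick, below a round neck 28 mm diameter up to 55 mm height. About 0.2 kg. Origin: centre of the underside, z up.
- fitting_square: Finished steel fitting standing in the tray: square flange 42 x 42 mm, 12 mm thick, below a square neck 27 x 27 mm up to 55 mm height, sides along its x and y. About 0.2 kg. Origin: centre of the underside, z up.
- tote: Grey open plastic tote, 190 mm (its x) by 250 mm (its y), 70 mm high, walls and floor 5 mm. Loose, 0.9 kg. Origin: centre of the underside.
- tote_in (a point): Centre of the tote's inner floor, axes as the tote's.
- jack: Loose lever jack, 0.86 kg. Origin: underside, below the saddle's axis; z up, handle towards -x. Dark base plate x +35 to -240 mm, 70 mm wide, 12 mm thick; grey column 42 mm diameter at x 0, 68 mm high, carries the saddle; grey pump block 34 mm wide, 32 mm high. Handle pivot (axis along y) at x -125 mm, height 52 mm, between cheeks 48 mm apart over their outsides, 62 mm high.
- carry_post (a point): Centre of the top of the jack's upright carrying post, 95 mm above the jack's underside at jack x -85 mm: a steel block 30 mm along jack x, 20 mm wide along jack y, free of other parts from 32 to 95 mm height. Gripped across its 20 mm width the jack can be slid or lifted.
- saddle_top (a point): Centre of the top of the jack's round saddle (32 mm diameter). 93 mm above the bench with the handle up (12 mm below the lift pad), rising 26 mm in proportion to the handle's stroke.
- jack_handle (a joint): Pump handle angle, rad: 0 is up (its rest; a spring returns it there when let go), 0.45 is fully down at its stop. Needs about 3 N at the pad to start, about 10 N fully down under load.
- handle_pad (a point): Centre of the upper face of the black rubber pad (44 mm long, 34 mm wide) at the pump handle's end, 105 mm from the handle pivot. At rest the face slopes 0.4 rad (higher at the free end) and the point is about 98 mm above the bench, at jack x -219 mm; fully down about 53 mm above the bench, nearly level, at x -230 mm.
- grease_can: Bystander: grey grease can, 66 mm diameter, 120 mm tall, at the far side; leave it.
- oil_bottle: Bystander: white oil bottle, 60 mm diameter, 160 mm tall, at the far side; leave it.
- wrench: Bystander: steel wrench lying beyond the jack; leave it.
- screwdriver: Bystander: screwdriver with black handle lying near the robot; leave it.
- collar: Bystander: plain steel collar ring, 48 mm diameter, 20 mm high, beyond the jack; leave it.
- parts_bin: Bystander: empty yellow parts bin 120 x 160 x 75 mm at the far side; leave it.
- gauge_case: Bystander: flat black gauge case 70 x 150 x 30 mm near the robot; leave it.
Mind the look-alikes: they are no part of the job. What is shaped like the fitting_square but blue or green is not meant.

How it is judged:
By the outcome, as a careful person would: the job done as asked, in the order asked, and still so for the second after the job is handed in, while the arm keeps its last pose, push and grip.
It also fails if it takes over 72 s, if anything falls off the work surface, if the arm or the gripper's body presses on something with over 40 N, if the wrist force passes 120 N, or if a joint passes its speed limit or range.

ROBOT

A 6-joint arm with a two-finger parallel gripper is mounted at the origin on the work surface. World frame = base frame: x ahead of the robot, y to its left, z up, the work surface at z = 0. Lengths are in m, angles in degrees, forces in N, time in s.
With the tool pointing down it reaches from about 0.25 to 0.725 m from the base axis. Payload 9.7 kg.
Tool frame: the origin (TCP) lies midway between the tips of the shut fingers; the grasp point (between the pads) lies 19 mm behind it (bot.hold_point_z is the distance from the TCP to the grasp point, in m); z points along the fingers, y is the line along which they close (so a half turn about z gives the same grasp; the last joint's range is limited). The gripper opens to 85 mm and grips with 20 to 120 N. Pads are 22 mm wide; open, the fingers measure 114 mm over their backs; the gripper's body (76 mm by 85 mm) begins 54 mm behind the grasp point. The pads swing forward as they close: fully open they stand 13 mm farther back than shut.
Start: joints at [-63.312, 4.979, 10.078, 95.1, 0, 90], TCP at [0.247, -0.491, 0.231] pointing down, gripper open.
Joint ranges: [-179.16, 179.16], [-48.56, 103.87], [-65.8, 70.77], [-126.05, 130.52], [-82.76, 87.17], [-180, 180]. Speed limits (degrees/s): [127.2, 127.2, 147.25, 180, 180, 180].

INTERFACE

Orientations are given as [roll, pitch, yaw] about the fixed x, y, z axes, in that order (R = Rz(yaw) Ry(pitch) Rx(roll)).
In Python, from workcell import bot gives the robot as it stands.
- The arm moves only by the tool play_rows, never from a script. Its argument "steps" is a list that holds one entry, the list of rows, each a list of 4 numbers: the shift along the tool's x, y, z in m, then the turn about the tool's z in rad. In form: [[[tx, ty, tz, yaw], ...]]. A call has exactly 5 rows; each row shifts and turns the commanded pose from where the row before left it, along the tool's axes as they then stand; what a row does not reach is not made up. A row lasts 1/12 s, in which the tool goes at most 41.7 mm and 7.16 degrees, less where a joint would pass 70% of its speed; a pose out of reach is approached as far as the arm can. A call is refused whole if a number of a shift passes 0.0417 or a number of a turn 0.125, either way. A call with a gripper value outside its range is refused whole. "gripper" is the finger opening in m, from 0 to 0.0854, set as the call begins (left out, the last holds). The fingers move at their own pace and stop on an object; "squeeze" is the grip in N (left out, the last holds). Time passes only in rows, so rows that do not move let the fingers close, or fill a call up. It gives the time, the measured TCP pose, the force, the opening and the grip force at its end, in the units of the state.
- bot.get_obs(): the state, without advancing time (a new reading comes with each control period).
- bot.camera(name): name is "scene" or "top" or "wrist"; returns a dict with "img" (384x512x3 uint8, blue, green, red), "vfov" (degrees; the focal length in pixels is half the picture's height over the tangent of half this angle, whatever the lens; pixels are square), "cx", "cy" (the principal point, pixels), "xyz" and "attitude" of the camera in the world. Camera axes: x right, y down, z forward; pixel columns grow to the right and rows downward; lengths in m; the calibration is good to about 2 mm. The wrist camera is an equidistant fisheye: a pixel r from the principal point sees the ray r / f radians off the axis. A picture is of the moment at which its call begins. There is no depth.
- bot.job_done(): hands the job in; it is judged then, once.
The state is a dict: "time": time; "q": joint angles; "qd": joint speeds; "joint_efforts": joint torques, N m; "ee_pos": TCP position; "tcp_rot": TCP orientation; "wrist_force": force on the tool from outside, world axes, zero at the start; "torque": the same for the moment, N m; "opening": finger opening in m; "grasp_force": force on a finger pad.
Only numpy, scipy, OpenCV 4.12 (cv2) and the standard library are available. Lean on these libraries where they do the work, as an engineer would, in place of code of your own. Each camera call takes 0.05 s, during which the arm holds its last target. There are 200 camera calls.

## Working session

There is one attempt and no reset: what is moved stays moved. The work goes in short steps, Python scripts to look and compute and a tool call to move; the robot and the scene stay as the last step left them, time stands still between calls to the robot, and variables do not carry over. Pictures are saved under pics/ and viewed, at most 10 in all, crops included, and the job is handed in when it is done.

Besides the shell and the picture viewer there is one more tool, called after "Request:" by a JSON object that holds its "name" and its "arguments". play_rows: Moves the arm, as the interface text tells. Its arguments: {"type":"object","properties":{"steps":{"type":"array","items":{"type":"array","items":{"type":"array","items":{"type":"number"}}}},"gripper":{"type":"number"},"squeeze":{"type":"number"}},"required":["steps"]}

```bash
mkdir -p pics; ls; python3 - <<'E'
from workcell import bot
import cv2
print(bot.get_obs(), bot.hold_point_z)
for n in ("scene","top"):
    c=bot.camera(n); cv2.imwrite(f"pics/{n}0.png",cv2.resize(c["img"],(800,600),interpolation=cv2.INTER_CUBIC)); print(n,{k:v for k,v in c.items() if k!="img"})
E
```

```text
pics
{'time': 0.0, 'q': array([-6.33118364e+01,  5.01148243e+00,  1.00314788e+01,  9.50985078e+01,
       -1.94574807e-03,  8.99992265e+01]), 'qd': array([-0.05278305,  0.02665521, -0.06409359,  0.056067  ,  0.0224381 ,
       -0.00988073]), 'joint_efforts': array([ 1.43206791e-03, -5.20385027e+01,  4.64807475e+01,  1.63797790e-02,
        1.12903199e-04, -1.09001874e-05]), 'ee_pos': array([ 0.24690788, -0.49119599,  0.23055275]), 'tcp_rot': array([-1.79921489e+02,  1.94468635e-03,  2.66889397e+01]), 'wrist_force': array([-0.22241804,  0.80027932, -0.24504652]), 'torque': array([-0.03070998, -0.00036121,  0.01339233]), 'grasp_force': 0.0, 'opening': 0.08543615957891242} 0.0187
scene {'vfov': 56.97992345295308, 'cx': 258.0375907530792, 'cy': 189.86125383253196, 'xyz': array([0.8890797 , 0.61659646, 0.69250864]), 'attitude': array([-131.12505245,    0.73618908,  149.90336584])}
top {'vfov': 49.94571580337412, 'cx': 261.54755387259706, 'cy': 189.35164773204892, 'xyz': array([0.39381169, 0.02095459, 1.20754454]), 'attitude': array([-173.25939078,   -1.82908888,  -90.03706334])}
```

View pics/scene0.png

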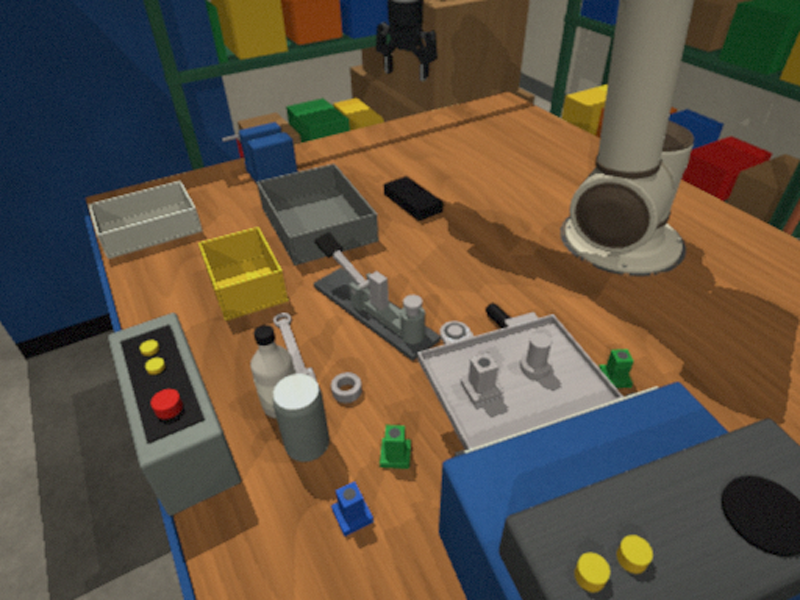

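View pics/top0.png

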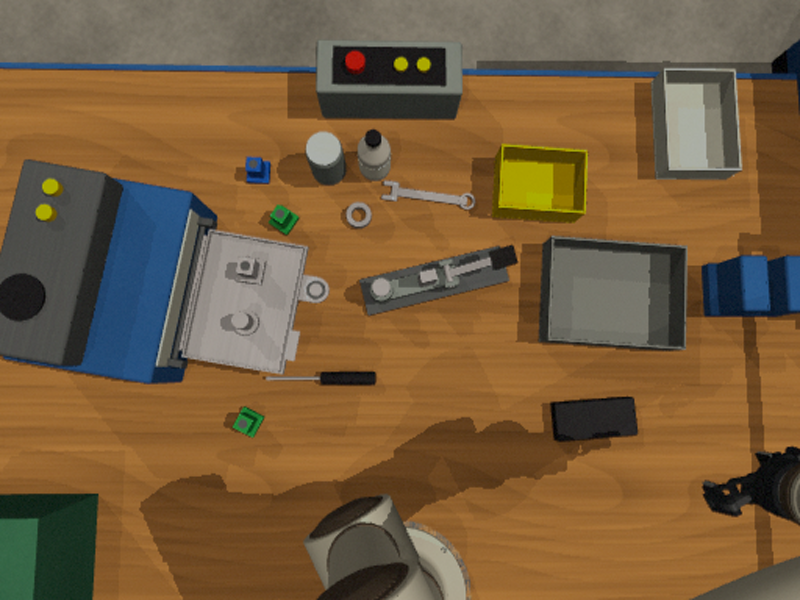

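The top view shows these look-alikes:
- **Squares:** steel in the tray (247,265), blue (257,170), and green (284,218) and (248,421).
- **Totes:** grey (612,293), pale (697,120) and yellow (540,182).
- **Lug or tab:** ring lug (316,289) and plain tab (292,345).

I choose the two steel fittings in the tray, the dark grey tote and the ring lug. One close crop will check this.

```bash
cat > h.py <<'E'
import numpy as np, cv2
from scipy.spatial.transform import Rotation as R
def cam(bot,n):
    c=bot.camera(n); c["f"]=192/np.tan(np.radians(c["vfov"]/2)); c["R"]=R.from_euler("xyz",c["attitude"],degrees=True).as_matrix(); return c
def p2w(c,u,v,z,fish=False):
    a,b=(u-c["cx"])/c["f"],(v-c["cy"])/c["f"]
    r=np.hypot(a,b); d=np.array([a*np.sinc(r/np.pi),b*np.sinc(r/np.pi),np.cos(r)]) if fish else np.array([a,b,1])
    d=c["R"]@d; return c["xyz"]+d*(z-c["xyz"][2])/d[2]
def w2p(c,P,fish=False):
    d=c["R"].T@(np.array(P)-c["xyz"])
    if fish:
        r=np.hypot(d[0],d[1]); s=c["f"]*np.arctan2(r,d[2])/r; return c["cx"]+s*d[0],c["cy"]+s*d[1]
    return c["cx"]+c["f"]*d[0]/d[2],c["cy"]+c["f"]*d[1]/d[2]
E
python3 - <<'E'
from workcell import bot
from h import *
c=cam(bot,"top"); k=800/512
img=c["img"][140:250,110:345]; cv2.imwrite("pics/crop1.png",cv2.resize(img,None,fx=3.4,fy=3.4,interpolation=cv2.INTER_CUBIC))
for n,u,v,z in [("sq",247,264,.166),("rd",241,319,.166),("lug",316,289,.113),("trA",212,231,.121),("trB",307,244,.121),("trC",278,372,.121),("trD",183,357,.121),("sad",381,289,.093),("post",429,275,.095),("pad",503,257,.098),("toteA",545,239,.07),("toteB",686,245,.07),("toteC",684,348,.07),("toteD",542,341,.07)]:
    print(n,p2w(c,(u+.5)/k-.5,(v+.5)/k-.5,z).round(4))
E
```

```text
sq [0.5687 0.251  0.166 ]
rd [0.4791 0.258  0.166 ]
lug [0.535  0.1446 0.113 ]
trA [0.6329 0.3217 0.121 ]
trB [0.6114 0.1602 0.121 ]
trC [0.3944 0.2044 0.121 ]
trD [0.4192 0.362  0.121 ]
sad [0.538 0.034 0.093]
post [ 0.5627 -0.0498  0.095 ]
pad [ 0.5947 -0.1799  0.098 ]
toteA [ 0.6332 -0.262   0.07  ]
toteB [ 0.6237 -0.5204  0.07  ]
toteC [ 0.4365 -0.5071  0.07  ]
toteD [ 0.4488 -0.2519  0.07  ]
```

View pics/crop1.png

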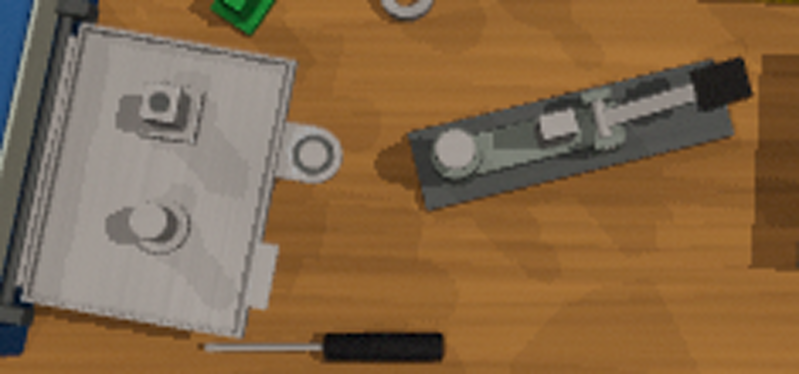

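The crop confirms the targets. The square steel fitting is at crop (160,103) with the round one at (152,222), and the ring lug is at (313,154). The plain tab is at (262,275). The jack saddle is at (456,152), its post at (558,125), and its pad at (722,82). Sizes match: tray front edge 221 mm against 220, and saddle to pad 221 mm against 219. I'll turn to yaw 80° and move above the square fitting.

Request:
{"name": "play_rows", "arguments": {"steps": [[[0,0,0,-0.093],[0,0,0,-0.093],[0,0,0,-0.093],[0,0,0,-0.093],[0,0,0,-0.093]]]}}

```text
time: 0.57
ee_pos: [0.247, -0.4913, 0.231]
tcp_rot: [-180.0, -0.0, 53.6]
wrist_force: [-0.7, -0.9, -0.1]
opening: 0.0856
grasp_force: 0.0
```

Request:
{"name": "play_rows", "arguments": {"steps": [[[0,0,0,-0.093],[0,0,0,-0.093],[0,0,0,-0.093],[0,0,0,-0.093],[0,0,0,-0.093]]], "gripper": 0.06}}

```text
time: 0.98
ee_pos: [0.247, -0.4913, 0.231]
tcp_rot: [-180.0, -0.0, 80.2]
wrist_force: [0.5, 0.8, -0.4]
opening: 0.0602
grasp_force: 0.0
```

Request:
{"name": "play_rows", "arguments": {"steps": [[[0.0393,0.0094,0,0],[0.0393,0.0094,0,0],[0.0393,0.0094,0,0],[0.0393,0.0094,0,0],[0.0393,0.0094,0,0]]]}}

```text
time: 1.4
ee_pos: [0.3276, -0.3044, 0.231]
tcp_rot: [-180.0, -0.0, 79.9]
wrist_force: [0.8, -1.3, 0.2]
opening: 0.0605
grasp_force: 0.0
```

Request:
{"name": "play_rows", "arguments": {"steps": [[[0.0393,0.0094,0,0],[0.0393,0.0094,0,0],[0.0393,0.0094,0,0],[0.0393,0.0094,0,0],[0.0393,0.0094,0,0]]]}}

```text
time: 1.82
ee_pos: [0.4082, -0.1188, 0.2313]
tcp_rot: [180.0, 0.0, 80.0]
wrist_force: [0.4, -0.6, -0.9]
opening: 0.0605
grasp_force: 0.0
```

Request:
{"name": "play_rows", "arguments": {"steps": [[[0.0393,0.0094,0,0],[0.0393,0.0094,0,0],[0.0393,0.0094,0,0],[0.0393,0.0094,0,0],[0.0393,0.0094,0,0]]]}}

```text
time: 2.23
ee_pos: [0.4888, 0.0667, 0.2312]
tcp_rot: [180.0, 0.0, 80.0]
wrist_force: [0.2, -0.8, -0.1]
opening: 0.0599
grasp_force: 0.0
```

Request:
{"name": "play_rows", "arguments": {"steps": [[[0.0393,0.0094,0,0],[0.0393,0.0094,0,0],[0.0393,0.0094,0,0],[0.0393,0.0094,0,0],[0,0,0,0]]]}}

```text
time: 2.65
ee_pos: [0.5542, 0.2183, 0.2282]
tcp_rot: [-179.8, 0.0, 80.2]
wrist_force: [0.9, -0.1, 0.1]
opening: 0.0602
grasp_force: 0.0
```

```bash
python3 - <<'E'
from workcell import bot
from h import *
c=cam(bot,"wrist"); o=bot.get_obs(); print(o["ee_pos"],o["tcp_rot"],c["xyz"],c["attitude"],c["f"],c["cx"],c["cy"])
np.save("c1.npy",{k:c[k] for k in c if k!="img"},allow_pickle=True); cv2.imwrite("raw1.png",c["img"])
for n,P in dict(sq=(.5687,.251,.166),rd=(.4791,.258,.166),lug=(.535,.1446,.113),trB=(.6114,.1602,.121),trC=(.3944,.2044,.121)).items(): print(n,np.round(w2p(c,P,True),1))
cv2.imwrite("pics/w1.png",cv2.resize(c["img"],(800,600),interpolation=cv2.INTER_CUBIC))
E
```

```text
[0.55327754 0.21579569 0.22885238] [-1.79832214e+02  8.01328553e-02  8.01851920e+01] [0.56612459 0.28655171 0.37122034] [164.11563116   0.16438833  -9.76425862] 297.3186396354542 256.00886643453634 190.4264776931919
sq [269.1 157.7]
rd [147.2 170.2]
lug [250.1 260.3]
trB [326.9 237.1]
trC [102.7 227.4]
```

View pics/w1.png

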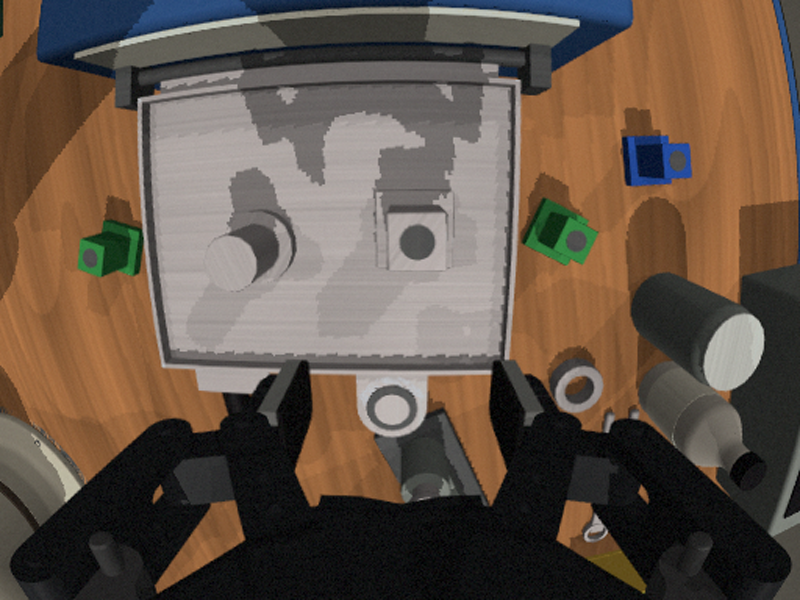

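The wrist view shows the square top at (417,241), aligned with the gripper, and the round top at (230,263). The lug ring is at (392,407), and the tray's front rim runs from (163,368) to (510,373).

```bash
python3 - <<'E'
from h import *
c=np.load("c1.npy",allow_pickle=True).item(); k=1.5625
for n,u,v,z in [("sq",417,238.5,.166),("rd",230.5,263,.166),("rdflange",243,247,.123),("lug",392,407,.115),("trNL",163,368,.121),("trNR",511,374,.121),("trFL",140,99,.121),("trFR",518,82,.121)]:
    print(n,p2w(c,(u+.5)/k-.5,(v+.5)/k-.5,z,True).round(4))
E
```

```text
sq [0.5676 0.2549 0.166 ]
rd [0.4796 0.2595 0.166 ]
rdflange [0.4713 0.2613 0.123 ]
lug [0.5358 0.1456 0.115 ]
trNL [0.3928 0.1957 0.121 ]
trNR [0.6112 0.158  0.121 ]
trFL [0.4226 0.3627 0.121 ]
trFR [0.6365 0.3251 0.121 ]
```

Request:
{"name": "play_rows", "arguments": {"steps": [[[0.021,0.0042,0,0],[0.021,0.0042,0,0],[0,0,0.02,0],[0,0,0.02,0],[0,0,0.02,0]]]}}

```text
time: 3.12
ee_pos: [0.5685, 0.2522, 0.1707]
tcp_rot: [180.0, -0.0, 80.0]
wrist_force: [-0.4, -0.3, 0.3]
opening: 0.0599
grasp_force: 0.0
```

Request:
{"name": "play_rows", "arguments": {"steps": [[[0,0,0.0,0],[0,0,0.0,0],[0,0,0,0],[0,0,0,0],[0,0,0,0]]]}}

```text
time: 3.53
ee_pos: [0.569, 0.2527, 0.1729]
tcp_rot: [179.9, -0.1, 80.0]
wrist_force: [0.5, 0.4, -0.3]
opening: 0.0601
grasp_force: 0.0
```

Request:
{"name": "play_rows", "arguments": {"steps": [[[0,-0.001,0.01,0],[0,0,0.01,0],[0,0,0.01,0],[0,0,0.008,0],[0,0,0,0]]]}}

```text
time: 3.95
ee_pos: [0.5665, 0.2524, 0.1303]
tcp_rot: [-179.8, 0.1, 80.0]
wrist_force: [-0.6, -0.1, 0.3]
opening: 0.0598
grasp_force: 0.0
```

Request:
{"name": "play_rows", "arguments": {"steps": [[[0,0,0,0],[0,0,0,0],[0,0,0,0],[0,0,0,0],[0,0,0,0]]], "gripper": 0.0, "squeeze": 40}}

```text
time: 4.37
ee_pos: [0.5678, 0.253, 0.1339]
tcp_rot: [180.0, -0.0, 80.0]
wrist_force: [-0.3, 0.1, 2.4]
opening: 0.0261
grasp_force: 39.8
```

Request:
{"name": "play_rows", "arguments": {"steps": [[[0,0,0,0],[0,0,0,0],[0,0,-0.01,0],[0,0,-0.02,0],[0,0,-0.02,0]]]}}

```text
time: 4.78
ee_pos: [0.5669, 0.2525, 0.1833]
tcp_rot: [-179.9, 0.1, 80.0]
wrist_force: [0.6, -1.0, -0.9]
opening: 0.0266
grasp_force: 39.5
```

Request:
{"name": "play_rows", "arguments": {"steps": [[[-0.0388,0.00433,0,0],[-0.0388,0.00433,0,0],[-0.0388,0.00433,0,0],[-0.0388,0.00433,0,0],[-0.0388,0.00433,0,0]]]}}

```text
time: 5.2
ee_pos: [0.5544, 0.0564, 0.1836]
tcp_rot: [-180.0, 0.0, 80.0]
wrist_force: [0.6, 0.1, -1.8]
opening: 0.0264
grasp_force: 39.8
```

Request:
{"name": "play_rows", "arguments": {"steps": [[[-0.0388,0.00433,0,0],[-0.0388,0.00433,0,0],[-0.0388,0.00433,0,0],[-0.0388,0.00433,0,0],[-0.0388,0.00433,0,0]]]}}

```text
time: 5.62
ee_pos: [0.5419, -0.1386, 0.1837]
tcp_rot: [-180.0, 0.0, 80.0]
wrist_force: [1.0, -0.0, -1.9]
opening: 0.0263
grasp_force: 39.8
```

Request:
{"name": "play_rows", "arguments": {"steps": [[[-0.0388,0.00433,0,0],[-0.0388,0.00433,0,0],[-0.0388,0.00433,0,0],[-0.0388,0.00433,0,0],[-0.0388,0.00433,0,0]]]}}

```text
time: 6.03
ee_pos: [0.5294, -0.3335, 0.1836]
tcp_rot: [-180.0, -0.0, 80.0]
wrist_force: [1.4, 0.5, -1.9]
opening: 0.0263
grasp_force: 39.8
```

Request:
{"name": "play_rows", "arguments": {"steps": [[[-0.0388,0.00433,0,0],[-0.0388,0.00433,0,0],[0,0,0,0],[0,0,0.02,0],[0,0,0.02,0]]]}}

```text
time: 6.45
ee_pos: [0.5252, -0.4108, 0.1437]
tcp_rot: [179.9, 0.0, 79.9]
wrist_force: [0.0, 0.1, -3.4]
opening: 0.0262
grasp_force: 40.2
```

Request:
{"name": "play_rows", "arguments": {"steps": [[[0,0,0.02,0],[0,0,0.02,0],[0,0,0.02,0],[0,0,0,0],[0,0,0,0]]]}}

```text
time: 6.87
ee_pos: [0.5245, -0.409, 0.0826]
tcp_rot: [-179.9, -0.1, 80.0]
wrist_force: [-1.0, 1.4, -1.0]
opening: 0.0265
grasp_force: 40.0
```

Request:
{"name": "play_rows", "arguments": {"steps": [[[0,0,0.02,0],[0,0,0.02,0],[0,0,0.01,0],[0,0,0.004,0],[0,0,0,0]]]}}

```text
time: 7.28
ee_pos: [0.5251, -0.4094, 0.0295]
tcp_rot: [-180.0, -0.0, 80.0]
wrist_force: [0.9, 0.3, -1.5]
opening: 0.0267
grasp_force: 40.1
```

Request:
{"name": "play_rows", "arguments": {"steps": [[[0,0,0,0],[0,0,0,0],[0,0,0,0],[0,0,0,0],[0,0,0,0]]], "gripper": 0.06}}

```text
time: 7.7
ee_pos: [0.5254, -0.4097, 0.03]
tcp_rot: [179.9, 0.0, 80.0]
wrist_force: [-0.0, -0.6, 0.3]
opening: 0.0601
grasp_force: 0.0
```

Request:
{"name": "play_rows", "arguments": {"steps": [[[0,0,0,0],[0,0,-0.015,0],[0,0,-0.03,0],[0,0,-0.041,0],[0,0,-0.041,0]]]}}

```text
time: 8.12
ee_pos: [0.5244, -0.409, 0.1569]
tcp_rot: [-179.9, -0.1, 80.0]
wrist_force: [0.4, -1.3, 0.2]
opening: 0.0601
grasp_force: 0.0
```

Request:
{"name": "play_rows", "arguments": {"steps": [[[0,0,-0.03,0],[0,0,-0.03,0],[0.03827,-0.00946,0,0],[0.03827,-0.00946,0,0],[0.03827,-0.00946,0,0]]]}}

```text
time: 8.53
ee_pos: [0.5172, -0.2908, 0.2166]
tcp_rot: [179.9, 0.0, 79.9]
wrist_force: [0.8, 0.1, 0.4]
opening: 0.06
grasp_force: 0.0
```

Request:
{"name": "play_rows", "arguments": {"steps": [[[0.03827,-0.00946,0,0],[0.03827,-0.00946,0,0],[0.03827,-0.00946,0,0],[0.03827,-0.00946,0,0],[0.03827,-0.00946,0,0]]]}}

```text
time: 8.95
ee_pos: [0.5033, -0.0931, 0.2166]
tcp_rot: [180.0, -0.0, 80.0]
wrist_force: [0.5, -0.0, 0.2]
opening: 0.06
grasp_force: 0.0
```

Request:
{"name": "play_rows", "arguments": {"steps": [[[0.03827,-0.00946,0,0],[0.03827,-0.00946,0,0],[0.03827,-0.00946,0,0],[0.03827,-0.00946,0,0],[0.03827,-0.00946,0,0]]]}}

```text
time: 9.37
ee_pos: [0.4901, 0.1037, 0.2167]
tcp_rot: [180.0, -0.0, 80.0]
wrist_force: [0.7, -1.2, 1.0]
opening: 0.0603
grasp_force: 0.0
```

Request:
{"name": "play_rows", "arguments": {"steps": [[[0.03827,-0.00946,0,0],[0.03827,-0.00946,0,0],[0.03827,-0.00946,0,0],[0.03827,-0.00946,0,0],[0,0,0,0]]]}}

```text
time: 9.78
ee_pos: [0.479, 0.2647, 0.2156]
tcp_rot: [-180.0, -0.1, 80.3]
wrist_force: [0.8, -0.5, -0.6]
opening: 0.06
grasp_force: 0.0
```

Request:
{"name": "play_rows", "arguments": {"steps": [[[0,0,0.02,0],[0,0,0.02,0],[0,0,0,0],[0,0,0,0],[0,0,0,0]]]}}

```text
time: 10.2
ee_pos: [0.4803, 0.259, 0.1775]
tcp_rot: [180.0, -0.0, 79.9]
wrist_force: [0.5, -0.1, 1.4]
opening: 0.0597
grasp_force: 0.0
```

Request:
{"name": "play_rows", "arguments": {"steps": [[[0,0,0.012,0],[0,0,0.012,0],[0,0,0.012,0],[0,0,0.007,0],[0,0,0,0]]]}}

```text
time: 10.62
ee_pos: [0.4791, 0.2586, 0.1308]
tcp_rot: [-179.8, 0.1, 80.0]
wrist_force: [0.3, -0.5, 0.4]
opening: 0.0599
grasp_force: 0.0
```

Request:
{"name": "play_rows", "arguments": {"steps": [[[0,0,0,0],[0,0,0,0],[0,0,0,0],[0,0,0,0],[0,0,0,0]]], "gripper": 0.0, "squeeze": 40}}

```text
time: 11.03
ee_pos: [0.4804, 0.2594, 0.134]
tcp_rot: [179.9, -0.0, 80.0]
wrist_force: [0.5, -0.4, 3.5]
opening: 0.0268
grasp_force: 39.6
```

Request:
{"name": "play_rows", "arguments": {"steps": [[[0,0,0,0],[0,0,0,0],[0,0,-0.01,0],[0,0,-0.02,0],[0,0,-0.02,0]]]}}

```text
time: 11.45
ee_pos: [0.4794, 0.2588, 0.1832]
tcp_rot: [-179.9, 0.1, 80.0]
wrist_force: [-0.1, -0.1, -2.3]
opening: 0.027
grasp_force: 39.7
```

Request:
{"name": "play_rows", "arguments": {"steps": [[[-0.03814,0.0098,0,0],[-0.03814,0.0098,0,0],[-0.03814,0.0098,0,0],[-0.03814,0.0098,0,0],[-0.03814,0.0098,0,0]]]}}

```text
time: 11.87
ee_pos: [0.4946, 0.0612, 0.1835]
tcp_rot: [-180.0, 0.0, 80.0]
wrist_force: [1.4, -0.5, -2.2]
opening: 0.0273
grasp_force: 39.9
```

Request:
{"name": "play_rows", "arguments": {"steps": [[[-0.03814,0.0098,0,0],[-0.03814,0.0098,0,0],[-0.03814,0.0098,0,0],[-0.03814,0.0098,0,0],[-0.03814,0.0098,0,0]]]}}

```text
time: 12.28
ee_pos: [0.5097, -0.1354, 0.1835]
tcp_rot: [-180.0, -0.0, 80.0]
wrist_force: [1.3, 0.4, -2.1]
opening: 0.0266
grasp_force: 39.9
```

Request:
{"name": "play_rows", "arguments": {"steps": [[[-0.03814,0.0098,0,0],[-0.03814,0.0098,0,0],[-0.03814,0.0098,0,0],[-0.03814,0.0098,0,0],[-0.03814,0.0098,0,0]]]}}

```text
time: 12.7
ee_pos: [0.5248, -0.3317, 0.1833]
tcp_rot: [-180.0, -0.0, 80.0]
wrist_force: [0.6, 0.6, -1.4]
opening: 0.0267
grasp_force: 39.9
```

Request:
{"name": "play_rows", "arguments": {"steps": [[[0,0,0,0],[0,0,0.02,0],[0,0,0.02,0],[0,0,0,0],[0,0,0,0]]]}}

```text
time: 13.12
ee_pos: [0.5245, -0.3293, 0.1425]
tcp_rot: [-179.8, -0.1, 80.0]
wrist_force: [0.8, 0.1, -1.3]
opening: 0.0272
grasp_force: 40.1
```

Request:
{"name": "play_rows", "arguments": {"steps": [[[0,0,0.03,0],[0,0,0.03,0],[0,0,0.03,0],[0,0,0.02,0],[0,0,0.0045,0]]]}}

```text
time: 13.53
ee_pos: [0.5246, -0.3291, 0.0276]
tcp_rot: [-179.9, -0.0, 80.0]
wrist_force: [-1.3, 1.6, 4.7]
opening: 0.0267
grasp_force: 41.4
```

Request:
{"name": "play_rows", "arguments": {"steps": [[[0,0,0,0],[0,0,0,0],[0,0,0,0],[0,0,0,0],[0,0,0,0]]]}}

```text
time: 13.95
ee_pos: [0.5257, -0.33, 0.0299]
tcp_rot: [179.9, 0.0, 80.0]
wrist_force: [-0.3, 0.5, -2.6]
opening: 0.027
grasp_force: 40.9
```

Request:
{"name": "play_rows", "arguments": {"steps": [[[0,0,0,0],[0,0,0,0],[0,0,0,0],[0,0,0,0],[0,0,0,0]]], "gripper": 0.06}}

```text
time: 14.37
ee_pos: [0.5253, -0.3298, 0.029]
tcp_rot: [180.0, 0.0, 80.0]
wrist_force: [0.6, 1.1, 0.3]
opening: 0.0607
grasp_force: 0.0
```

Request:
{"name": "play_rows", "arguments": {"steps": [[[0,0,0,0],[0,0,-0.02,0],[0,0,-0.04,0],[0,0,-0.04,0],[0,0,-0.04,0]]]}}

```text
time: 14.78
ee_pos: [0.5247, -0.3295, 0.1702]
tcp_rot: [-180.0, -0.0, 80.0]
wrist_force: [0.4, -0.3, 0.6]
opening: 0.0599
grasp_force: 0.0
```

Request:
{"name": "play_rows", "arguments": {"steps": [[[0,0,-0.04,0],[0,0,0,-0.109],[0,0,0,-0.109],[0,0,0,-0.109],[0,0,0,-0.109]]]}}

```text
time: 15.2
ee_pos: [0.5253, -0.3299, 0.2091]
tcp_rot: [180.0, 0.0, 105.3]
wrist_force: [1.1, 0.4, 0.2]
opening: 0.06
grasp_force: 0.0
```

Request:
{"name": "play_rows", "arguments": {"steps": [[[0.0318,0.0182,0,0],[0.0318,0.0182,0,0],[0.0318,0.0182,0,0],[0.0318,0.0182,0,0],[0.0318,0.0182,0,0]]]}}

```text
time: 15.62
ee_pos: [0.5722, -0.1511, 0.2089]
tcp_rot: [180.0, 0.0, 104.9]
wrist_force: [1.1, -0.4, 0.5]
opening: 0.0602
grasp_force: 0.0
```

Request:
{"name": "play_rows", "arguments": {"steps": [[[0.0318,0.0182,0,0],[0,0,0,0],[0,0,0,0],[0,0,0,0],[0,0,0,0]]]}}

```text
time: 16.03
ee_pos: [0.5813, -0.1182, 0.2088]
tcp_rot: [-180.0, 0.0, 104.9]
wrist_force: [-0.2, -0.6, 0.1]
opening: 0.06
grasp_force: 0.0
```

```bash
python3 - <<'E'
from workcell import bot
from h import *
c=cam(bot,"wrist"); o=bot.get_obs(); print(o["ee_pos"],o["tcp_rot"])
np.save("c2.npy",{k:c[k] for k in c if k!="img"},allow_pickle=True)
for n,P in dict(sad=(.538,.034,.093),post=(.5627,-.0498,.095),lug=(.536,.1446,.113)).items(): print(n,np.round(np.array(w2p(c,P,True))*1.5625,0))
t=cam(bot,"top")["img"][120:270,340:460]
cv2.imwrite("pics/w2.png",cv2.resize(c["img"],(800,600),interpolation=cv2.INTER_CUBIC))
cv2.imwrite("pics/t2.png",cv2.resize(t,None,fx=3,fy=3))
E
```

```text
[ 0.58123795 -0.11839036  0.20881171] [-1.79996532e+02  7.17714731e-03  1.04870447e+02]
sad [396.  15.]
post [400. 166.]
lug [ 443. -150.]
```

View pics/w2.png

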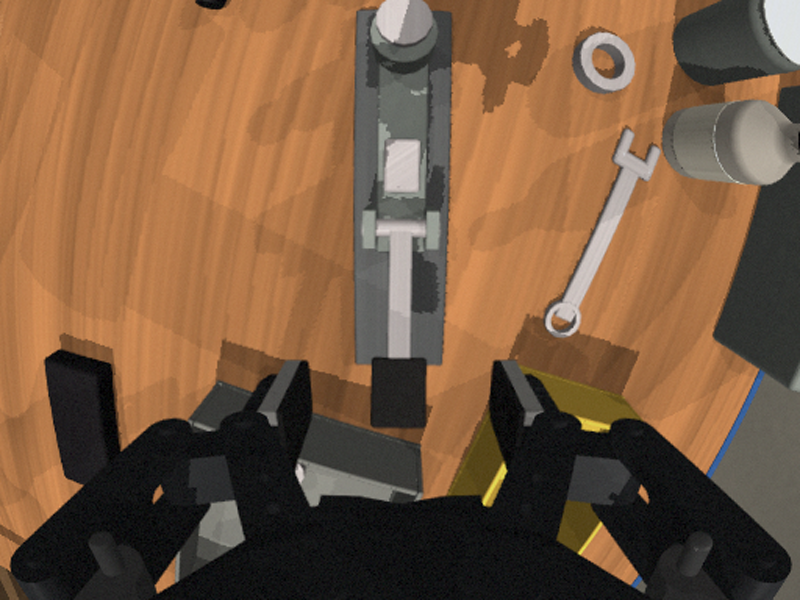

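View pics/t2.png

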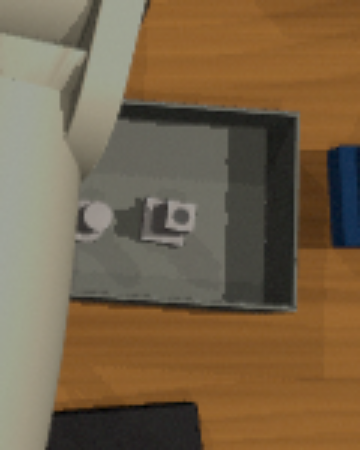

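The wrist view shows the jack aligned with the gripper, with its post at (403,165), saddle at (403,18), and pad at (399,392). The top view shows both fittings standing in the tote, round at (97,215) and square at (180,215).

```bash
python3 - <<'E'
from h import *
c=np.load("c2.npy",allow_pickle=True).item(); k=1.5625
for n,u,v,z in [("post",403,165,.095),("sad",403.5,17,.093),("pad",399,392,.1),("frontL",355,12,.012),("frontR",451,12,.012),("backL",356,363,.012),("backR",443,363,.012)]:
    print(n,p2w(c,(u+.5)/k-.5,(v+.5)/k-.5,z,True).round(4))
E
```

```text
post [ 0.564  -0.0486  0.095 ]
sad [0.5422 0.0342 0.093 ]
pad [ 0.5961 -0.178   0.1   ]
frontL [0.5002 0.0564 0.012 ]
frontR [0.5679 0.0747 0.012 ]
backL [ 0.5678 -0.2061  0.012 ]
backR [ 0.635  -0.1882  0.012 ]
```

Request:
{"name": "play_rows", "arguments": {"steps": [[[0.0358,0.0005,0,0],[0.0358,0.0004,0,0],[0,0,0.03,0],[0,0,0.03,0],[0,0,0.03,0]]]}}

```text
time: 16.55
ee_pos: [0.564, -0.0482, 0.1183]
tcp_rot: [179.9, 0.0, 104.9]
wrist_force: [0.4, 0.1, -0.1]
opening: 0.06
grasp_force: 0.0
```

Request:
{"name": "play_rows", "arguments": {"steps": [[[0,0,0.025,0],[0,0,0.02,0],[0,0,0.014,0],[0,0,0,0],[0,0,0,0]]]}}

```text
time: 16.97
ee_pos: [0.5634, -0.0486, 0.0596]
tcp_rot: [-179.9, -0.0, 104.9]
wrist_force: [-0.8, -0.3, -0.1]
opening: 0.0603
grasp_force: 0.0
```

Request:
{"name": "play_rows", "arguments": {"steps": [[[0,0,0,0],[0,0,0,0],[0,0,0,0],[0,0,0,0],[0,0,0,0]]], "gripper": 0.0, "squeeze": 80}}

```text
time: 17.38
ee_pos: [0.5644, -0.0481, 0.0609]
tcp_rot: [179.9, 0.0, 104.9]
wrist_force: [-2.3, -1.2, 6.1]
opening: 0.0191
grasp_force: 79.0
```

Request:
{"name": "play_rows", "arguments": {"steps": [[[0,0,0,0],[0,0,0,0],[0,0,0,0],[0,0,0,0],[0,0,0,0]]]}}

```text
time: 17.8
ee_pos: [0.5644, -0.0481, 0.0609]
tcp_rot: [179.9, 0.1, 105.0]
wrist_force: [-2.0, -2.1, 6.0]
opening: 0.0188
grasp_force: 79.0
```

Request:
{"name": "play_rows", "arguments": {"steps": [[[0,0,-0.002,0],[0,0,-0.002,0],[0,0,0,0],[0.0137,0.0028,0,0],[0.0137,0.0028,0,0]]]}}

```text
time: 18.22
ee_pos: [0.5617, -0.0196, 0.063]
tcp_rot: [-179.9, -0.0, 104.9]
wrist_force: [0.3, 0.9, -8.5]
opening: 0.0189
grasp_force: 78.3
```

Request:
{"name": "play_rows", "arguments": {"steps": [[[0.0137,0.0028,0,0],[0.0137,0.0028,0,0],[0.0137,0.0028,0,0],[0.0137,0.0028,0,0],[0.0137,0.0028,0,0]]]}}

```text
time: 18.63
ee_pos: [0.5579, 0.0516, 0.0638]
tcp_rot: [180.0, -0.0, 105.0]
wrist_force: [-0.4, 0.4, -8.4]
opening: 0.0192
grasp_force: 78.3
```

Request:
{"name": "play_rows", "arguments": {"steps": [[[0.0137,0.0028,0,0],[0,0,0,0],[0,0,0,0],[0,0,0,0],[0,0,0,0]]]}}

```text
time: 19.05
ee_pos: [0.5572, 0.0636, 0.0638]
tcp_rot: [-180.0, 0.0, 104.9]
wrist_force: [-0.6, 0.3, -8.0]
opening: 0.0195
grasp_force: 78.4
```

```bash
python3 - <<'E'
from workcell import bot
from h import *
c=cam(bot,"wrist"); s=cam(bot,"scene"); o=bot.get_obs(); print(o["ee_pos"],o["tcp_rot"])
np.save("c3.npy",[{k:d[k] for k in d if k!="img"} for d in (c,s)],allow_pickle=True)
for n,P in dict(sad=(.536,.1446,.097),lug=(.536,.1446,.113)).items(): print(n,w2p(c,P,True),w2p(s,P))
a=cv2.resize(c["img"][20:170,170:370],(800,600),interpolation=cv2.INTER_CUBIC)
u,v=map(int,w2p(s,(.54,.13,.09))); print(u,v)
b=cv2.resize(s["img"][v-60:v+60,u-80:u+80],(800,600),interpolation=cv2.INTER_CUBIC)
cv2.imwrite("pics/w3.png",cv2.resize(np.hstack([a,b]),(800,300),interpolation=cv2.INTER_AREA)); cv2.imwrite("pics/w3f.png",a); cv2.imwrite("pics/s3f.png",b)
E
```

```text
[0.55726345 0.0633595  0.06376085] [-1.79996323e+02  5.55232342e-03  1.04909286e+02]
sad (np.float64(257.8820642604838), np.float64(69.50737396308679)) (np.float64(290.53700394709506), np.float64(216.58298325959797))
lug (np.float64(258.2117269700879), np.float64(63.03380256027259)) (np.float64(290.86474704830493), np.float64(211.735557072882))
285 215
```

View pics/w3.png

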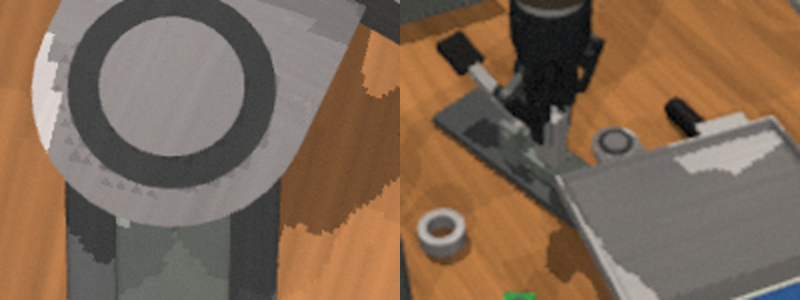

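The wrist crop shows the ring centre at (172,88), and the base edges at 66 and 280 centre on 173, so the jack is laterally aligned. I'll check the fit lengthwise.

```bash
python3 - <<'E'
from h import *
c,s=np.load("c3.npy",allow_pickle=True)
L=p2w(c,170+(172+.5)/2-.5,20+(88+.5)/2-.5,.1145,True)
u,v=w2p(s,(.54,.13,.09));u,v=int(u),int(v)
L2=p2w(s,u-80+(614-400+.5)/400*160-.5,v-60+(142+.5)/300*120-.5,.1145)
print(L,L2)
t=np.radians(104.9);tx=np.array([np.cos(t),np.sin(t)]);ty=np.array([np.sin(t),-np.cos(t)])
T=np.array([.5573,.0634])
# jack pose in world before grasp: post measured c2, tool then
d=(np.array([.5637,-.049])-np.array([.5644,-.0481])); print("post-tcp along x",d@tx,"y",d@ty)
S=T+tx*(.085+d@tx); print("saddle",S)
for l in(L,L2): e=l[:2]-S; print("err x,y",e@tx,e@ty)
print("base centre", p2w(c,170+(173.5)/2-.5,20+195/2,.016,True), "its y off", (p2w(c,170+(173.5)/2-.5,20+195/2,.016,True)[:2]-T)@ty)
E
```

```text
[0.53538282 0.14396212 0.1145    ] [0.5376009  0.14450866 0.1145    ]
post-tcp along x -0.0006897455161809051 y -0.0009078827693641911
saddle [0.53562107 0.14487541]
err x,y -0.0008213199153354359 -0.0004650744022741032
err x,y -0.0008635043945297778 0.0018189537328397905
base centre [0.54077436 0.12476593 0.016     ] its y off -0.0001907873618265875
```

Request:
{"name": "play_rows", "arguments": {"steps": [[[0,0,0.002,0],[0,0,0.0015,0],[0,0,0.0005,0],[0,0,0,0],[0,0,0,0]]]}}

```text
time: 19.57
ee_pos: [0.5574, 0.0634, 0.061]
tcp_rot: [179.9, 0.0, 104.9]
wrist_force: [-6.3, -1.5, 4.9]
opening: 0.0193
grasp_force: 80.0
```

Request:
{"name": "play_rows", "arguments": {"steps": [[[0,0,0,0],[0,0,0,0],[0,0,0,0],[0,0,0,0],[0,0,0,0]]], "gripper": 0.06}}

```text
time: 19.98
ee_pos: [0.5575, 0.0639, 0.0599]
tcp_rot: [180.0, 0.0, 105.0]
wrist_force: [0.4, 0.2, 0.1]
opening: 0.0597
grasp_force: 0.0
```

Request:
{"name": "play_rows", "arguments": {"steps": [[[0,0,0,0],[0,0,-0.01,0],[0,0,-0.03,0],[0,0,-0.035,0],[0,0,-0.035,0]]]}}

```text
time: 20.4
ee_pos: [0.5567, 0.0638, 0.1714]
tcp_rot: [-180.0, -0.0, 105.0]
wrist_force: [0.1, 0.5, -0.3]
opening: 0.0602
grasp_force: 0.0
```

Request:
{"name": "play_rows", "arguments": {"steps": [[[-0.034,0,0,0],[-0.034,0,0,0],[-0.034,0,0,0],[-0.034,0,0,0],[0,0,0,0]]], "gripper": 0.0, "squeeze": 30}}

```text
time: 20.82
ee_pos: [0.5932, -0.0724, 0.1702]
tcp_rot: [180.0, 0.1, 104.7]
wrist_force: [1.6, 0.1, 0.9]
opening: 0.0005
grasp_force: 0.0
```

Request:
{"name": "play_rows", "arguments": {"steps": [[[0,0,0.02,0],[0,0,0.01,0],[0,0,0,0],[0,0,0,0],[0,0,0,0]]]}}

```text
time: 21.23
ee_pos: [0.5924, -0.0671, 0.1407]
tcp_rot: [180.0, 0.0, 105.0]
wrist_force: [0.3, 0.5, 0.9]
opening: -0.0001
grasp_force: 0.0
```

```bash
python3 - <<'E'
from workcell import bot
from h import *
s=cam(bot,"scene"); c=cam(bot,"wrist"); o=bot.get_obs(); print(o["ee_pos"],o["tcp_rot"])
u,v=map(int,w2p(s,(.56,.05,.09)));
b=cv2.resize(s["img"][v-75:v+75,u-100:u+100],(800,600),interpolation=cv2.INTER_CUBIC)
cv2.imwrite("pics/w4.png",np.hstack([cv2.resize(c["img"],(400,300)),cv2.resize(b,(400,300))]))
E
```

```text
[ 0.5926193  -0.06716779  0.14083951] [1.79934742e+02 2.76902066e-02 1.04994204e+02]
```

View pics/w4.png

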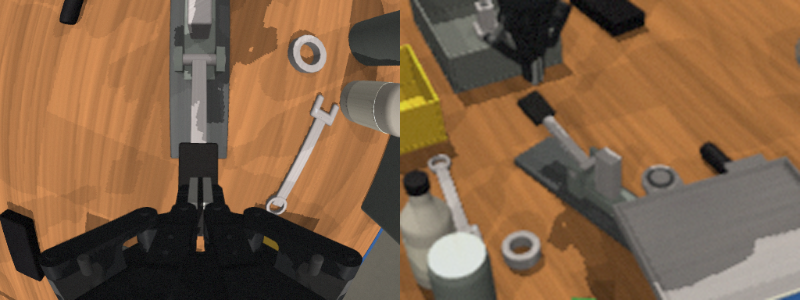

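Request:
{"name": "play_rows", "arguments": {"steps": [[[0,0,0.015,0],[0,0,0.015,0],[0,0,0.007,0],[0,0,0.007,0],[-0.001,0,0.007,0]]]}}

```text
time: 21.75
ee_pos: [0.5931, -0.0686, 0.0895]
tcp_rot: [179.9, 0.1, 105.0]
wrist_force: [-0.2, -1.5, 4.2]
opening: 0.0001
grasp_force: 1.9
```

Request:
{"name": "play_rows", "arguments": {"steps": [[[-0.001,0,0.006,0],[-0.001,0,0.006,0],[-0.001,0,0.006,0],[-0.001,0,0.006,0],[0,0,0.002,0]]]}}

```text
time: 22.17
ee_pos: [0.5944, -0.0733, 0.0632]
tcp_rot: [179.9, 0.1, 104.9]
wrist_force: [0.9, -5.0, 9.0]
opening: -0.0004
grasp_force: 4.3
```

Request:
{"name": "play_rows", "arguments": {"steps": [[[0,0,0.003,0],[0,0,0.002,0],[0,0,0,0],[0,0,0,0],[0,0,0,0]]]}}

```text
time: 22.58
ee_pos: [0.5945, -0.0736, 0.0592]
tcp_rot: [179.9, 0.2, 104.9]
wrist_force: [-1.0, -5.1, 8.3]
opening: 0.0003
grasp_force: 4.5
```

Request:
{"name": "play_rows", "arguments": {"steps": [[[-0.001,0,0.002,0],[-0.001,0,0.002,0],[0,0,0.002,0],[0,0,0,0],[0,0,0,0]]]}}

```text
time: 23.0
ee_pos: [0.5946, -0.074, 0.0531]
tcp_rot: [179.9, -0.0, 105.0]
wrist_force: [-2.5, 1.3, 10.5]
opening: 0.0
grasp_force: 5.0
```

Request:
{"name": "play_rows", "arguments": {"steps": [[[0,0,0.002,0],[0,0,0.001,0],[0,0,0,0],[0,0,0,0],[0,0,0,0]]]}}

```text
time: 23.42
ee_pos: [0.5948, -0.074, 0.0524]
tcp_rot: [179.8, 0.0, 105.0]
wrist_force: [-8.9, 2.7, 26.6]
opening: -0.0
grasp_force: 12.9
```

```bash
python3 - <<'E'
from workcell import bot
from h import *
s=cam(bot,"scene"); t=cam(bot,"top")
u,v=map(int,w2p(s,(.54,.1,.1)));
b=cv2.resize(s["img"][v-60:v+60,u-80:u+80],(400,300),interpolation=cv2.INTER_CUBIC)
u,v=map(int,w2p(t,(.54,.12,.1)));
a=cv2.resize(t["img"][v-60:v+60,u-80:u+80],(400,300),interpolation=cv2.INTER_CUBIC)
cv2.imwrite("pics/w5.png",np.hstack([a,b])); print(w2p(s,(.536,.1446,.1145)))
E
```

```text
(np.float64(290.8959039319658), np.float64(211.2747367132878))
```

View pics/w5.png

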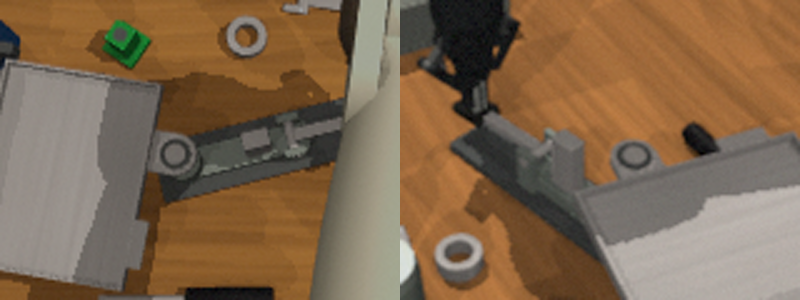

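The handle is level and down, with the lug (178,155) sitting over the saddle and raised. Next I'll let the handle come fully up and press again.

Request:
{"name": "play_rows", "arguments": {"steps": [[[0,0,-0.004,0],[0.001,0,-0.006,0],[0.001,0,-0.006,0],[0.001,0,-0.006,0],[0.001,0,-0.006,0]]]}}

```text
time: 23.93
ee_pos: [0.5938, -0.0708, 0.0782]
tcp_rot: [179.9, 0.1, 104.9]
wrist_force: [-0.9, 0.0, 7.0]
opening: 0.0
grasp_force: 3.4
```

Request:
{"name": "play_rows", "arguments": {"steps": [[[0.001,0,-0.008,0],[0.001,0,-0.008,0],[0,0,-0.01,0],[0,0,-0.015,0],[0,0,-0.02,0]]]}}

```text
time: 24.35
ee_pos: [0.5917, -0.0686, 0.1371]
tcp_rot: [-179.8, -0.0, 105.0]
wrist_force: [-0.3, -0.9, -1.9]
opening: -0.0002
grasp_force: 0.0
```

Request:
{"name": "play_rows", "arguments": {"steps": [[[0,0,0,0],[0,0,0,0],[0,0,0,0],[0,0,0,0],[0,0,0,0]]]}}

```text
time: 24.77
ee_pos: [0.5921, -0.0686, 0.1367]
tcp_rot: [-179.9, -0.0, 105.0]
wrist_force: [-0.1, 1.7, -1.4]
opening: 0.0001
grasp_force: 0.0
```

Request:
{"name": "play_rows", "arguments": {"steps": [[[0,0,0,0],[0,0,0,0],[0,0,0,0],[0,0,0,0],[0,0,0,0]]]}}

```text
time: 25.18
ee_pos: [0.5925, -0.0685, 0.1377]
tcp_rot: [-180.0, 0.0, 105.0]
wrist_force: [-0.2, 0.5, -0.1]
opening: 0.0001
grasp_force: 0.0
```

```bash
python3 - <<'E'
from workcell import bot
from h import *
s=cam(bot,"scene"); w=cam(bot,"wrist"); t=cam(bot,"top")
print(bot.get_obs()["ee_pos"])
u,v=map(int,w2p(s,(.56,.06,.1)));
b=cv2.resize(s["img"][v-60:v+60,u-80:u+80],(400,300),interpolation=cv2.INTER_CUBIC)
u,v=map(int,w2p(t,(.54,.12,.1)));
a=cv2.resize(t["img"][v-60:v+60,u-80:u+80],(400,300),interpolation=cv2.INTER_CUBIC)
cv2.imwrite("pics/w6.png",np.vstack([np.hstack([a,b]),cv2.resize(w["img"][:192],(800,300))]))
E
```

```text
[ 0.59258453 -0.06853606  0.13780094]
```

View pics/w6.png

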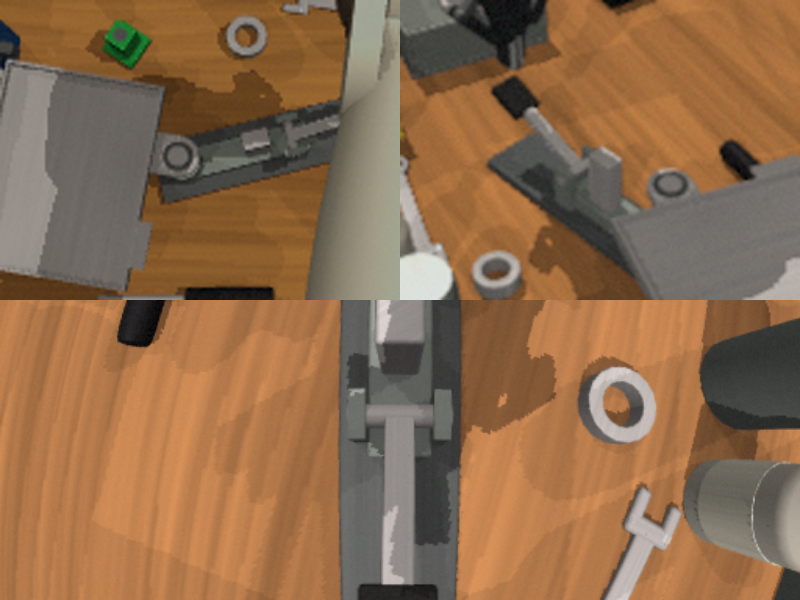

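The handle is back up with its pad at (515,97), the tray is down, and the jack hasn't moved. Now the second stroke.

Request:
{"name": "play_rows", "arguments": {"steps": [[[0,0,0.015,0],[0,0,0.013,0],[0,0,0.007,0],[0,0,0.007,0],[-0.001,0,0.007,0]]]}}

```text
time: 25.75
ee_pos: [0.593, -0.0696, 0.0886]
tcp_rot: [180.0, 0.0, 105.0]
wrist_force: [0.1, -1.9, 4.1]
opening: 0.0001
grasp_force: 2.0
```

Request:
{"name": "play_rows", "arguments": {"steps": [[[-0.001,0,0.006,0],[-0.001,0,0.006,0],[-0.001,0,0.006,0],[-0.001,0,0.006,0],[0,0,0.004,0]]]}}

```text
time: 26.17
ee_pos: [0.5944, -0.0743, 0.0612]
tcp_rot: [179.9, 0.1, 104.9]
wrist_force: [-0.9, -5.4, 9.3]
opening: -0.0001
grasp_force: 4.5
```

Request:
{"name": "play_rows", "arguments": {"steps": [[[-0.001,0,0.003,0],[0,0,0.003,0],[0,0,0.003,0],[0,0,0.003,0],[0,0,0,0]]]}}

```text
time: 26.58
ee_pos: [0.5948, -0.0748, 0.0524]
tcp_rot: [179.8, 0.1, 104.9]
wrist_force: [-9.8, -0.9, 26.2]
opening: 0.0002
grasp_force: 12.8
```

Request:
{"name": "play_rows", "arguments": {"steps": [[[0,0,0,0],[0,0,0,0],[0,0,0,0],[0,0,0,0],[0,0,0,0]]]}}

```text
time: 27.0
ee_pos: [0.5948, -0.0748, 0.0523]
tcp_rot: [179.8, 0.1, 104.9]
wrist_force: [-8.0, -1.7, 27.3]
opening: -0.0001
grasp_force: 13.3
```

```bash
python3 -c "
from workcell import bot
print(bot.job_done())"
```

```text
the job is handed in; nothing more can be done
None
```

I handed the job in at about 27 s: both fittings stand in the grey tote, the jack is centred under the ring-marked lug, and after one full stroke and return the arm is holding the handle down at its stop (about 27 N), though I took no picture of the raised tray after the second press.

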